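# Slacken the left-hand blade nut of a brushcutter

### The job

The lower half of a brushcutter is held upside down in a vice with its drive locked, and a T-handled box spanner is already on the blade nut, which has a left-hand thread and is tight. Slacken the nut with the spanner by at least a sixth of a turn (one flat) without tightening it further, then take the spanner off and put it down in the steel tray. Leave the mug where it stands.

Things in the scene. Friction and masses are not known exactly. Their poses are not given: they have to be found in the camera images.
- nut (a joint): turn of the blade nut about its thread axis, rad, 0 at the start; grows clockwise seen from above, the spanner's side. Left-hand thread: clockwise slackens it; the other way it only tightens, to a dead stop after 0.2 rad. It turns stiffly (0.3 N m), stays where it is left and does not rise noticeably. A sixth of a turn is 1.05 rad.
- nut_axis (a point): centre of the outer end face of the plain steel hexagon blade nut (24 mm across flats, 18 mm high), under the spanner's socket. z is the thread axis, pointing out of the gear head towards the T-bar, leaning 30 degrees from vertical, away from the cutter's shaft. The toothed steel blade, 230 mm across, lies square to it, 25 mm below this point.
- cutter: lower half of a brushcutter, upside down, with the grey vice and board that hold it; all fixed to the bench. Origin on the bench under the gear head; the dark shaft tube, 26 mm thick, runs level along this body's x, 78 mm up. A black plastic guard curves round the blade's shaft side.
- spanner_bar (a point): centre of the T-bar of the plain steel T-handled box spanner (loose, about 0.3 kg). The bar is round, 13 mm thick, 133 mm long, along x; z points out along the axis, away from the socket. The shank, 13 mm thick, runs from here 116 mm to the socket's mouth. The socket sits 18 mm deep on the nut with 0.5 mm play all round (4 degrees of free turn each way, some droop) and draws off along the nut's axis.
- spanner_mid (a point): the middle of the spanner's length, on its axis, 56 mm from the bar's centre and 60 mm from the mouth of the socket (a hexagon tube, 34 mm across flats outside, 24 mm long). When the spanner lies down this point is 6 to 17 mm above what it lies on; when it stands on its socket, 60 mm.
- tray_in (a point): centre of the inner floor, 4 mm above the bench, of an open rectangular plain steel tray, 280 mm long (along x) and 200 mm wide (y) outside, walls 4 mm thick and 28 mm high. It does not move.
- mug: white ceramic mug, 82 mm across and 95 mm high; origin at the centre of its foot. To be left alone.

How it is judged (in metres and radians):
On the way:
1. the blade nut has been slackened by the spanner, a sixth of a turn clockwise (value of joint nut above 0.95 rad and distance between spanner_mid and nut_axis below 0.055 m), for 0.1 s.
At the end, for the whole second after the job is handed in: The nut stands at least 0.95 rad clockwise of its start (a sixth of a turn, less a little); the spanner, released, rests still in the tray, its middle within 125 mm of the tray's centre lengthwise, 85 mm across and under 70 mm above its floor; the mug is where it was, within 30 mm (value of joint nut above 0.95 rad and x of spanner_mid in the frame of tray_in between -0.125 and 0.125 m and y of spanner_mid in the frame of tray_in between -0.085 and 0.085 m and z of spanner_mid in the frame of tray_in below 0.07 m and contact force between spanner and tray above 0.5 N and linear speed of spanner below 0.02 m/s and distance of mug from where it was at the start of the episode below 0.03 m); the robot touches nothing.
It fails at once if the nut is tightened further (turned more than 0.1 rad anticlockwise from its start) (value of joint nut below -0.1 rad).
It fails at once if the mug is moved by more than 30 mm (distance of mug from where it was at the start of the episode above 0.03 m).
It also fails if it takes over 42 s, if anything falls off the work surface, if the arm or the gripper's body presses on something with over 40 N, if the wrist force passes 120 N, or if a joint passes its speed limit or range.

### The arm

A 6-joint arm with a two-finger parallel gripper is mounted at the origin on the work surface. World frame = base frame: x ahead of the robot, y to its left, z up, the work surface at z = 0. Lengths are in mm, angles in degrees, forces in N, time in s.
With the tool pointing down it reaches from about 300 to 850 mm from the base axis. Payload 4.2 kg.
Tool frame: the origin (TCP) lies on the centre line of the jaws, within the pads' length; the fingertips stand 14 mm ahead of it and the grasp point (between the pads) lies 5 mm behind it (env.finger_overhang is the z of the fingertips in the tool frame, in mm); z points along the fingers, y is the line along which they close (so a half turn about z gives the same grasp; the last joint's range is limited). The gripper opens to 91 mm and grips with 3 to 60 N. Pads are 32 mm wide; open, the fingers measure 118 mm over their backs; the gripper's body (76 mm by 178 mm) begins 60 mm behind the grasp point.
Start: joints at [-76.49, 18.312, 89.639, -0, 72.044, -1.146], TCP at [145.488, -556.305, 227.976] pointing down, gripper open.
Joint ranges: [-177.97, 177.97], [-48.28, 115.42], [12.27, 149.76], [-77.06, 257.06], [2.81, 150.46], [-146.56, 146.56]. Speed limits (degrees/s): [147.25, 147.25, 180, 180, 180, 180].

### API

Orientations are given as [roll, pitch, yaw] about the fixed x, y, z axes, in that order (R = Rz(yaw) Ry(pitch) Rx(roll)).
In Python, from workcell import sensors, viewer, env gives the robot as it stands. The module is installed in compiled form; this text tells all that it offers.
- The arm moves only by the tool step_arm, never from a script. Its argument "plan" is one flat list of numbers, 6 for each row, row after row: the shift along the tool's x, y, z in cm, then the turn, a rotation vector about the tool's x, y, z in rad. In form: [x, y, z, wx, wy, wz, x, y, z, wx, wy, wz, ...]. A call has 1 to 5 rows; each row shifts and turns the commanded pose from where the row before left it, along the tool's axes as they then stand; what a row does not reach is not made up. A row lasts 1/12 s, in which the tool goes at most 41.7 mm and 7.16 degrees, less where a joint would pass 70% of its speed; a pose out of reach is approached as far as the arm can. A call is refused whole if a number of a shift passes 4.17 or a number of a turn 0.125, either way. A call with a gripper value outside its range is refused whole. "hand" is the finger opening in cm, from 0 to 9.12, set as the call begins (left out, the last holds). The fingers move at their own pace and stop on an object; "newtons" is the grip in N (left out, the last holds). Time passes only in rows, so rows that do not move let the fingers close. It gives the time, the measured TCP pose, the force, the opening and the grip force at its end, in the units of the state.
- sensors.state(): the state, without advancing time (a new reading comes with each control period).
- viewer.grab_frame(name): name is "scene" or "top" or "wrist"; returns a dict with "img" (400x640x3 uint8, red, green, blue), "fx", "fy", "cx", "cy" (pixels), "position" and "attitude" of the camera in the world. Camera axes: x right, y down, z forward; pixel columns grow to the right and rows downward; lengths in mm; the calibration is good to about 2 mm. The wrist camera is an equidistant fisheye: a pixel r from the principal point sees the ray r / f radians off the axis. A picture is of the moment at which its call begins. There is no depth.
- env.job_done(): hands the job in; it is judged then, once.
Trained networks look in a picture, given as the dict that the camera call returned (one of the last four; its "shot" number tells which), for a name from the list of things; names that differ only in an ending like _2 or _b are one class to them, and where a whole thing is asked for, a point or a joint stands for the part that bears it (a point fixed in the world has none). Each returns a list of dicts, best first, with "score" (0 to 1); they miss things now and then, are a little off and sometimes report something else, mostly with a low value. They report only what shows in the picture. A call takes as long as a camera call.
- viewer.boxes_of(name, picture): "location" ([column, row] in pixels, amid what is visible of it).
- viewer.pinpoint(name, picture): "location" ([column, row] in pixels: a listed point, or the origin of a listed thing).
The state is a dict: "time_s": time; "qpos": joint angles; "qvel": joint speeds; "effort": joint torques, N m; "ee_pos": TCP position; "ee_rot": TCP orientation; "force": force on the tool from outside, world axes, zero at the start; "torque": the same for the moment, N m; "gripper_width": finger opening in mm; "gripper_force": force on a finger pad.
Only numpy, scipy, OpenCV 4.12 (cv2) and the standard library are available. Lean on these libraries where they do the work, as an engineer would, in place of code of your own. Each camera call takes 0.05 s, during which the arm holds its last target. There are 200 camera calls.

## Working session

There is one attempt and no reset: what is moved stays moved. The work goes in short steps, Python scripts to look and compute and a tool call to move; the robot and the scene stay as the last step left them, time stands still between calls to the robot, and variables do not carry over. Pictures are saved under pics/ and viewed, at most 10 in all, crops included, and the job is handed in when it is done.

Besides the shell and the picture viewer there is one more tool, called after "Request:" as name(argument=value, ...) on one line, values as JSON. step_arm: Moves the arm, as the interface text tells. Its arguments: {"type":"object","properties":{"plan":{"type":"array","items":{"type":"number"}},"hand":{"type":"number"},"newtons":{"type":"number"}},"required":["plan"]}

```bash
mkdir -p pics; cat > h.py <<'E'
import numpy as np, cv2
from scipy.spatial.transform import Rotation as R
from workcell import sensors, viewer, env
def rot(a):
    a=np.array(a,float)
    if a.shape==(3,3): return a
    return R.from_euler('xyz',a,degrees=True).as_matrix()
def ray(p,uv,fish):
    x=(uv[0]-p['cx'])/p['fx'];y=(uv[1]-p['cy'])/p['fy']
    if fish:
        r=np.hypot(x,y); s=np.sin(r)/r if r>1e-9 else 1; d=np.array([x*s,y*s,np.cos(r)])
    else: d=np.array([x,y,1.])
    d=rot(p['attitude'])@d
    return np.array(p['position'],float),d/np.linalg.norm(d)
def tri(rs):
    A=np.zeros((3,3));b=np.zeros(3)
    for o,d in rs:
        P=np.eye(3)-np.outer(d,d);A+=P;b+=P@o
    x=np.linalg.solve(A,b)
    return x,[round(float(np.linalg.norm((np.eye(3)-np.outer(d,d))@(x-o))),1) for o,d in rs]
def proj(p,X,fish=False):
    c=rot(p['attitude']).T@(np.array(X,float)-np.array(p['position']))
    if fish:
        r=np.hypot(c[0],c[1]);k=np.arctan2(r,c[2])/r
        return p['cx']+p['fx']*c[0]*k,p['cy']+p['fy']*c[1]*k
    return p['cx']+p['fx']*c[0]/c[2],p['cy']+p['fy']*c[1]/c[2]
E
python3 - <<'E'
from h import *
np.set_printoptions(precision=1,suppress=True)
P={c:viewer.grab_frame(c) for c in('scene','top','wrist')}
for c in P:
    cv2.imwrite(f'pics/{c}0.png',P[c]['img'][...,::-1]); print(c,P[c]['position'],P[c]['attitude'],P[c]['fx'],P[c]['shot'])
for n in('nut_axis','cutter','spanner_bar','spanner_mid','tray_in','mug'):
    rs=[]
    for c in P:
        for f in('pinpoint',):
            l=getattr(viewer,f)(n,P[c])
            print(n,c,[(np.round(d['location'],1),round(d['score'],2)) for d in l[:3]])
            if l and l[0]['score']>.3: rs.append(ray(P[c],l[0]['location'],c=='wrist'))
    if len(rs)>1: print('  ',*tri(rs))
print(sensors.state())
E
```

```text
scene [1121.1 -329.   978.8] [-138.7   -0.2   65.9] 467.26591359524974 1
top [ 381.4  -43.1 1291.5] [-175.3    1.   -90.6] 363.8629904189063 2
wrist [ 226.1 -534.9  383.6] [163.    0.1 -75.3] 309.70691628693146 3
nut_axis scene [(array([408.4, 169.8]), 0.72), (array([341.5, 216.8]), 0.46)]
nut_axis top []
nut_axis wrist []
cutter scene [(array([349.5, 260.8]), 0.56)]
cutter top [(array([310.1, 182.7]), 0.91)]
cutter wrist []
   [563.    9.4  10.8] [2.5, 2.5]
spanner_bar scene [(array([330.3, 173.6]), 0.86)]
spanner_bar top []
spanner_bar wrist []
spanner_mid scene [(array([334.7, 201.4]), 0.93)]
spanner_mid top [(array([312.2, 198.5]), 0.72)]
spanner_mid wrist []
   [491.6  -2.8 165.1] [1.9, 1.9]
tray_in scene [(array([214.3, 295.2]), 0.7)]
tray_in top [(array([405.7, 197.1]), 0.75), (array([225.1, 249.9]), 0.62), (array([313.8, 206.1]), 0.46)]
tray_in wrist []
   [ 510.6 -325.9   -2.8] [2.0, 2.0]
mug scene [(array([409. , 169.1]), 0.69)]
mug top [(array([222. , 249.4]), 0.79)]
mug wrist []
   [329.5 326.7 -11.3] [2.9, 2.9]
{'time_s': 1.05, 'qpos': array([-76.5,  18.3,  89.6,   0. ,  72. ,  -1.1]), 'qvel': array([ 0.1, -0. ,  0. ,  0. ,  0. ,  0.1]), 'effort': array([ -0. , -41.2, -23.2,   0.1,   0. ,  -0. ]), 'ee_pos': array([ 145.5, -556.3,  228. ]), 'ee_rot': array([180. ,  -0. ,  14.7]), 'force': array([ 0.4,  0.7, -0.2]), 'torque': array([-0.,  0., -0.]), 'gripper_force': 0.0, 'gripper_width': 91.32863105306888}
```

View pics/scene0.png

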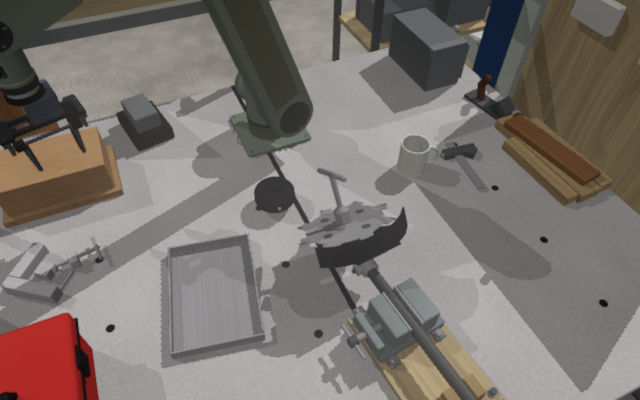

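View pics/top0.png

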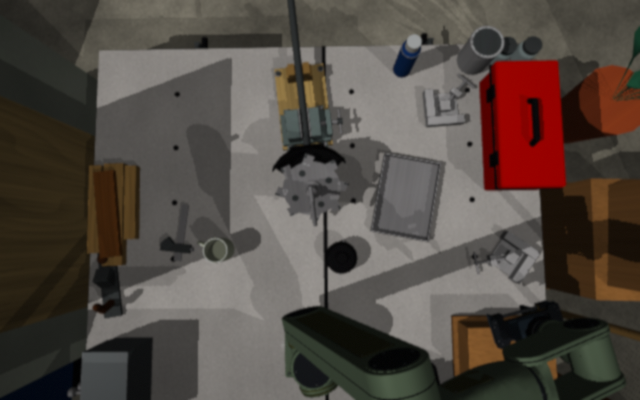

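The spanner leans toward the robot, with its bar at about (319,170)-(346,180) in the scene view. The tray is at (214,295) and the mug at (413,155), well clear. In the top view the shaft runs from (305,145) to (290,0).

```bash
cat >> h.py <<'E'
def hit(p,uv,n,X,fish=False):
    o,d=ray(p,uv,fish); return o+d*(n@(X-o))/(n@d)
def delta(pos,Rt):
    s=sensors.state();R0=rot(s['ee_rot'])
    return R0.T@(np.array(pos)-s['ee_pos'])/10, R.from_matrix(R0.T@Rt).as_rotvec()
E
python3 - <<'E'
from h import *
np.set_printoptions(precision=3,suppress=True)
S=viewer.grab_frame('scene');T=viewer.grab_frame('top')
z=np.array([0,0,1.])
a=hit(T,(305,115),z,np.array([0,0,78.]));b=hit(T,(291,5),z,np.array([0,0,78.]))
print(a,b); sd=(b-a)/np.linalg.norm(b-a)
ax=-.5*sd+.866*z; print('axis',ax)
mid=np.array([491.6,-2.8,165.1]); bar=mid+56*ax; nut=mid-42*ax
print('bar',bar,'nut',nut,'proj',proj(S,bar),proj(T,bar), proj(S,nut))
e=[hit(S,u,ax,bar) for u in((319,170),(346,180))]
print(e,np.linalg.norm(e[1]-e[0]),(e[0]+e[1])/2)
x=(e[1]-e[0]);x-=ax*(x@ax);x/=np.linalg.norm(x)
for s in(1,-1):
    Rt=np.column_stack([s*x,np.cross(-ax,s*x),-ax]); pos=bar+120*ax
    print(s,x,R.from_matrix(Rt).as_euler('xyz',degrees=True),*delta(pos,Rt))
E
```

```text
[787.961  24.504  78.   ] [1184.225   71.167   78.   ]
axis [-0.497 -0.058  0.866]
bar [463.792  -6.075 213.596] nut [512.456  -0.344 128.728] proj (np.float64(329.5709233011291), np.float64(179.24732030110468)) (np.float64(313.3361234773676), np.float64(206.44264510979988)) (np.float64(339.8046641187294), np.float64(217.35469046316382))
[array([388.516,   1.514, 170.945]), array([499.273,  16.729, 235.481])] 129.08718216853094 [443.894   9.121 203.213]
1 [0.858 0.118 0.5  ] [179.447 -29.996   7.822] [ 38.774 -46.005  -8.958] [-0.041  0.522  0.119]
-1 [0.858 0.118 0.5  ] [-179.447   29.996 -172.178] [ 38.774 -46.005  -8.958] [-0.782 -0.061 -2.92 ]
```

```bash
cat >> h.py <<'E'
def plan(pos,Rt,N):
    s=sensors.state();p0=np.array(s['ee_pos']);R0=rot(s['ee_rot'])
    w=R.from_matrix(Rt@R0.T).as_rotvec()
    if w[2]<0 and np.linalg.norm(w)>2.9: w*=(1-2*np.pi/np.linalg.norm(w))
    p,Rc=p0.copy(),R0.copy();out=[]
    for i in range(1,N+1):
        pt=p0+(np.array(pos)-p0)*i/N; Rg=R.from_rotvec(w*i/N).as_matrix()@R0
        r=np.r_[np.round(Rc.T@(pt-p)/10,2),np.round(R.from_matrix(Rc.T@Rg).as_rotvec(),3)]
        p=p+Rc@r[:3]*10; Rc=Rc@R.from_rotvec(r[3:]).as_matrix(); out.append(r)
    for k in range(0,N,5): print(', '.join('%g'%v for r in out[k:k+5] for v in r))
E
python3 - <<'E'
from h import *
ax=np.array([-.497,-.058,.866]);ax/=np.linalg.norm(ax)
x=-np.array([.858,.118,.5]);x-=ax*(x@ax);x/=np.linalg.norm(x)
plan(np.array([463.8,-6,213.6])+120*ax,np.column_stack([x,np.cross(-ax,x),-ax]),26)
E
```

```text
1.49, -1.77, -0.34, -0.03, -0.002, -0.112, 1.68, -1.58, -0.4, -0.03, -0.003, -0.113, 1.84, -1.37, -0.45, -0.03, -0.002, -0.112, 1.99, -1.14, -0.49, -0.03, -0.003, -0.112, 2.09, -0.9, -0.53, -0.03, -0.002, -0.113
2.19, -0.63, -0.55, -0.031, -0.002, -0.112, 2.23, -0.38, -0.57, -0.03, -0.003, -0.112, 2.27, -0.1, -0.59, -0.03, -0.002, -0.113, 2.25, 0.17, -0.59, -0.03, -0.002, -0.112, 2.23, 0.44, -0.59, -0.03, -0.003, -0.112
2.15, 0.7, -0.57, -0.03, -0.002, -0.113, 2.07, 0.96, -0.56, -0.03, -0.002, -0.112, 1.94, 1.2, -0.52, -0.03, -0.003, -0.112, 1.79, 1.42, -0.5, -0.03, -0.002, -0.112, 1.62, 1.63, -0.45, -0.03, -0.002, -0.113
1.42, 1.81, -0.4, -0.03, -0.003, -0.112, 1.21, 1.97, -0.35, -0.03, -0.002, -0.112, 0.98, 2.1, -0.29, -0.03, -0.003, -0.113, 0.74, 2.21, -0.22, -0.03, -0.002, -0.112, 0.48, 2.29, -0.16, -0.031, -0.003, -0.112
0.23, 2.33, -0.1, -0.03, -0.002, -0.113, -0.04, 2.34, -0.02, -0.03, -0.002, -0.112, -0.3, 2.32, 0.05, -0.03, -0.002, -0.112, -0.55, 2.27, 0.12, -0.03, -0.003, -0.113, -0.81, 2.18, 0.19, -0.03, -0.002, -0.112
-1.05, 2.08, 0.25, -0.03, -0.003, -0.112
```

Request:
step_arm(plan=[1.5,-1.75,-0.35,-0.03,-0.002,-0.112,1.7,-1.6,-0.4,-0.03,-0.003,-0.112,1.85,-1.35,-0.45,-0.03,-0.002,-0.112,2.0,-1.15,-0.5,-0.03,-0.003,-0.112,2.1,-0.9,-0.55,-0.03,-0.002,-0.112])

```text
time_s: 1.57
ee_pos: [196.2, -450.5, 245.8]
ee_rot: [172.0, 3.0, 46.9]
force: [0.4, -0.7, -0.2]
gripper_width: 91.2
gripper_force: 0.0
```

Request:
step_arm(plan=[2.2,-0.65,-0.55,-0.03,-0.002,-0.112,2.25,-0.4,-0.55,-0.03,-0.003,-0.112,2.25,-0.1,-0.6,-0.03,-0.002,-0.112,2.25,0.15,-0.6,-0.03,-0.002,-0.112,2.25,0.45,-0.6,-0.03,-0.003,-0.112])

```text
time_s: 1.98
ee_pos: [245.8, -345.5, 263.2]
ee_rot: [166.7, 9.8, 78.5]
force: [-0.3, 0.5, 0.5]
gripper_width: 91.1
gripper_force: 0.0
```

Request:
step_arm(plan=[2.15,0.7,-0.55,-0.03,-0.002,-0.112,2.05,0.95,-0.55,-0.03,-0.002,-0.112,1.95,1.2,-0.5,-0.03,-0.003,-0.112,1.8,1.4,-0.5,-0.03,-0.002,-0.112,1.6,1.65,-0.45,-0.03,-0.002,-0.112])

```text
time_s: 2.4
ee_pos: [295.8, -241.4, 280.0]
ee_rot: [165.9, 18.2, 110.4]
force: [-0.2, -0.2, -0.1]
gripper_width: 91.2
gripper_force: 0.0
```

Request:
step_arm(plan=[1.4,1.8,-0.4,-0.03,-0.003,-0.112,1.2,1.95,-0.35,-0.03,-0.002,-0.112,1.0,2.1,-0.3,-0.03,-0.003,-0.112,0.75,2.2,-0.2,-0.03,-0.002,-0.112,0.5,2.3,-0.15,-0.03,-0.003,-0.112])

```text
time_s: 2.82
ee_pos: [345.7, -137.4, 297.0]
ee_rot: [170.1, 25.9, 144.1]
force: [0.4, 0.3, 0.6]
gripper_width: 91.3
gripper_force: 0.0
```

Tracking well; on to the approach pose, then a look with the wrist camera.

Request:
step_arm(plan=[0.25,2.35,-0.1,-0.03,-0.002,-0.112,-0.05,2.35,0,-0.03,-0.002,-0.112,-0.3,2.3,0.05,-0.03,-0.002,-0.112,-0.55,2.25,0.1,-0.03,-0.003,-0.112,-0.8,2.2,0.2,-0.03,-0.002,-0.112])

```text
time_s: 3.23
ee_pos: [396.0, -33.2, 314.3]
ee_rot: [178.6, 29.9, -179.7]
force: [0.2, -0.3, 0.0]
gripper_width: 91.0
gripper_force: 0.0
```

Request:
step_arm(plan=[-1.05,2.1,0.25,-0.03,-0.003,-0.112,0,0,0,0,0,0,0,0,0,0,0,0])

```text
time_s: 3.48
ee_pos: [406.2, -12.8, 317.4]
ee_rot: [-179.6, 30.0, -172.7]
force: [-0.6, 0.3, -0.1]
gripper_width: 91.5
gripper_force: 0.0
```

```bash
python3 - <<'E'
from h import *
np.set_printoptions(precision=1,suppress=True)
P={c:viewer.grab_frame(c) for c in('scene','top','wrist')}
cv2.imwrite('pics/wrist1.png',P['wrist']['img'][...,::-1])
ax=np.array([-.497,-.058,.866]);ax/=np.linalg.norm(ax)
bar=np.array([463.8,-6,213.6])
print(sensors.state()['qpos'],sensors.state()['ee_pos'],sensors.state()['ee_rot'])
for n,k in(('nut_axis',-98),('spanner_bar',0),('spanner_mid',-56)):
    rs=[]
    for c in P:
        l=viewer.pinpoint(n,P[c]); print(n,c,[(np.round(d['location'],1),round(d['score'],2)) for d in l[:2]],'pred',np.array(proj(P[c],bar+k*ax,c=='wrist')))
        if l: rs.append(ray(P[c],l[0]['location'],c=='wrist'))
    if len(rs)>1: print('  ',*tri(rs))
E
```

```text
[ -10.   -15.1  117.7   10.7   48.8 -112.1] [405.7 -13.8 317.2] [-179.6   30.  -172.8]
nut_axis scene [(array([343.4, 216. ]), 0.55), (array([338. , 197.8]), 0.29)] pred [339.8 217.4]
nut_axis top [] pred [312.3 193.4]
nut_axis wrist [] pred [323.1 175.4]
spanner_bar scene [(array([332.4, 173.3]), 0.92)] pred [329.6 179.2]
spanner_bar top [(array([313.8, 205.9]), 0.73)] pred [313.3 206.4]
spanner_bar wrist [(array([325.7, 211.2]), 0.62)] pred [323.1 198.1]
   [464.2  -3.9 230.5] [4.1, 4.1, 1.1]
spanner_mid scene [(array([334.7, 195.9]), 0.59)] pred [335.5 201.3]
spanner_mid top [(array([312.6, 200.7]), 0.73)] pred [312.7 198.7]
spanner_mid wrist [(array([320.8, 194.2]), 0.81)] pred [323.1 183.6]
   [487.1  -4.1 182.9] [2.1, 3.5, 2.6]
```

View pics/wrist1.png

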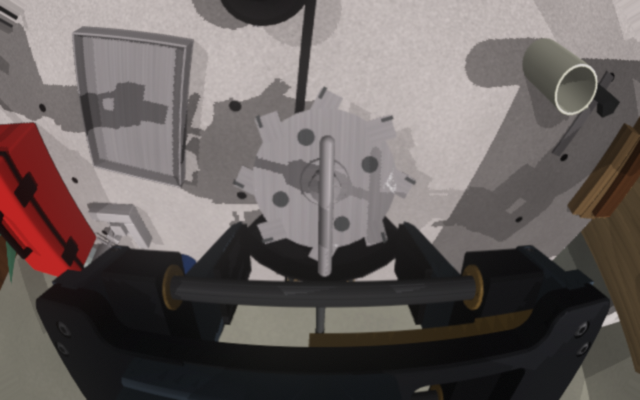

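The wrist view shows the bar from about (327,139) to (324,272), lined up between the fingers, with the blade's centre near (321,180). I'll triangulate the bar ends against the scene view.

```bash
python3 - <<'E'
from h import *
np.set_printoptions(precision=3,suppress=True)
S=viewer.grab_frame('scene');W=viewer.grab_frame('wrist')
c=S['img'][150:230,290:380,::-1];w=W['img'][110:290,270:380,::-1]
a=cv2.resize(c,None,fx=5,fy=5,interpolation=2);b=cv2.resize(w,None,fx=3,fy=3,interpolation=2)
h=np.zeros((540,800,3),np.uint8);h[:400,:450]=a;h[:540,460:790]=b
cv2.imwrite('pics/zoom1.png',h)
A,ra=tri([ray(S,(319.5,170),0),ray(W,(327,139),1)]);B,rb=tri([ray(S,(345.5,180),0),ray(W,(324,272),1)])
print(A,ra,B,rb,np.linalg.norm(A-B),(A+B)/2,(B-A)/np.linalg.norm(B-A))
E
```

```text
[411.018  -8.367 195.207] [1.0, 1.0] [519.925   3.153 260.451] [0.9, 0.9] 127.47600515031249 [465.471  -2.607 227.829] [0.854 0.09  0.512]
```

View pics/zoom1.png

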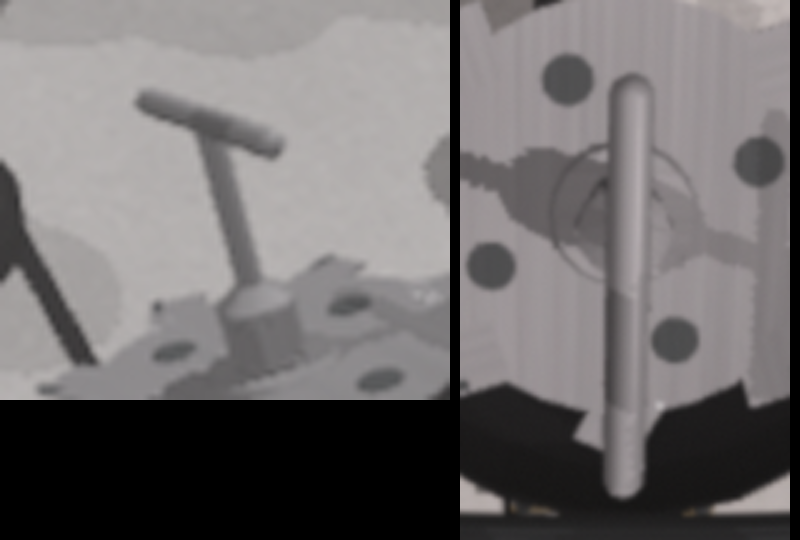

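```bash
python3 - <<'E'
from h import *
ax=np.array([-.497,-.056,.866]);ax/=np.linalg.norm(ax)
x=-np.array([.854,.095,.512]);x-=ax*(x@ax);x/=np.linalg.norm(x)
plan(np.array([465.5,-3,228])-3*ax,np.column_stack([x,np.cross(-ax,x),-ax]),5)
E
```

```text
-0.15, 0.07, 2.21, -0, 0, 0.003, -0.14, 0.08, 2.21, -0, 0, 0.003, -0.15, 0.07, 2.21, -0, 0, 0.002, -0.14, 0.08, 2.21, -0, 0, 0.003, -0.15, 0.07, 2.21, -0, 0.001, 0.003
```

Request:
step_arm(plan=[-0.15,0.08,2.2,0,0,0.003,-0.15,0.08,2.2,0,0,0.003,-0.15,0.07,2.2,0,0,0.003,-0.15,0.07,2.2,0,0,0.003,-0.15,0.07,2.2,0,0,0.003])

```text
time_s: 4.6
ee_pos: [467.5, -2.6, 225.3]
ee_rot: [180.0, 30.1, -173.7]
force: [-0.8, 0.3, 0.7]
gripper_width: 91.2
gripper_force: 0.0
```

Request:
step_arm(plan=[0,0,0,0,0,0])

```text
time_s: 4.68
ee_pos: [466.4, -2.3, 222.3]
ee_rot: [179.9, 29.7, -173.7]
force: [0.1, 0.5, -0.5]
gripper_width: 91.6
gripper_force: 0.0
```

```bash
python3 - <<'E'
from h import *
np.set_printoptions(precision=1,suppress=True)
W=viewer.grab_frame('wrist');cv2.imwrite('pics/wrist2.png',W['img'][...,::-1])
s=sensors.state();print(s['qpos'],s['ee_pos'],s['ee_rot'],s['force'])
print(viewer.pinpoint('spanner_bar',W),proj(W,[465.5,-3,228],True))
E
```

```text
[  -6.    -4.1  123.6   11.8   31.8 -110.7] [466.4  -2.4 224. ] [ 179.9   29.8 -173.7] [-0.8 -0.7  0.2]
[{'location': [318.2, 267.1], 'score': 0.74}] (np.float64(320.6793600842579), np.float64(267.47039751681524))
```

View pics/wrist2.png

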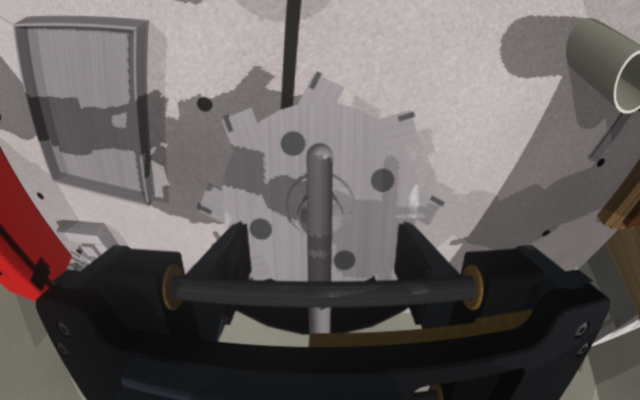

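The bar runs along column 319 between the fingertips (248 and 398) and about 1–2 mm to the left of centre. I'll nudge over and close.

Request:
step_arm(plan=[0,-0.15,0,0,0,0,0,0,0,0,0,0,0,0,0,0,0,0,0,0,0,0,0,0,0,0,0,0,0,0], hand=0.8, newtons=15)

```text
time_s: 5.2
ee_pos: [467.1, -4.4, 226.7]
ee_rot: [180.0, 30.1, -173.7]
force: [0.2, -0.1, -0.3]
gripper_width: 60.7
gripper_force: 0.0
```

Request:
step_arm(plan=[0,0,0,0,0,0,0,0,0,0,0,0,0,0,0,0,0,0])

```text
time_s: 5.45
ee_pos: [467.1, -4.2, 226.0]
ee_rot: [180.0, 30.0, -173.7]
force: [-0.9, 0.1, -0.4]
gripper_width: 40.8
gripper_force: 0.0
```

Request:
step_arm(plan=[0,0,0,0,0,0,0,0,0,0,0,0,0,0,0,0,0,0,0,0,0,0,0,0])

```text
time_s: 5.78
ee_pos: [467.1, -4.2, 225.9]
ee_rot: [180.0, 30.0, -173.7]
force: [-0.8, 0.2, -0.6]
gripper_width: 14.4
gripper_force: 0.0
```

Request:
step_arm(plan=[0,0,0,0,0,0,0,0,0,0,0,0])

```text
time_s: 5.95
ee_pos: [467.1, -4.2, 225.9]
ee_rot: [179.9, 30.0, -173.7]
force: [0.5, 0.5, -0.6]
gripper_width: 12.9
gripper_force: 15.0
```

Request:
step_arm(plan=[0,0,0,0,0,0,0,0,0,0,0,0.06,0,0,0,0,0,0.08,0,0,0,0,0,0.08], newtons=40)

```text
time_s: 6.28
ee_pos: [467.3, -4.2, 226.0]
ee_rot: [172.7, 29.2, 171.6]
force: [1.5, 0.9, -0.3]
gripper_width: 12.6
gripper_force: 40.0
```

```bash
python3 -c "
from h import *
s=sensors.state();print(s['force'],s['torque'],s['gripper_force'],s['ee_pos'],s['qpos'])"
```

```text
[ 1.52744376  0.88521292 -0.31694518] [0.10411176 0.05581312 0.38801324] 40.04982367157936 [467.26172204  -4.20953347 226.03273491] [ -6.25773055  -4.22296074 123.52267596  11.99698937  31.81500212
 -98.38471038]
```

Engaged and turning clockwise, with reaction torque of about 0.4 N m and low side force. Continuing.

Request:
step_arm(plan=[0,0,0,0,0,0.09,0,0,0,0,0,0.09,0,0,0,0,0,0.09,0,0,0,0,0,0.09,0,0,0,0,0,0.09])

```text
time_s: 6.7
ee_pos: [467.4, -4.0, 226.1]
ee_rot: [160.1, 23.0, 143.6]
force: [1.3, 1.4, 0.0]
gripper_width: 12.5
gripper_force: 40.1
```

Request:
step_arm(plan=[0,0,0,0,0,0.09,0,0,0,0,0,0.09,0,0,0,0,0,0.09,0,0,0,0,0,0.09,0,0,0,0,0,0.09])

```text
time_s: 7.12
ee_pos: [467.6, -3.9, 226.2]
ee_rot: [152.4, 12.5, 118.9]
force: [2.7, 2.7, -2.0]
gripper_width: 12.8
gripper_force: 40.1
```

```bash
python3 -c "
from h import *
s=sensors.state();print(s['force'],s['torque'],s['gripper_force'],s['ee_pos'],s['ee_rot'],s['qpos'])"
```

```text
[ 2.74535244  2.74307122 -1.98819885] [ 0.40668535 -0.19882281  0.61019133] 40.06570190191269 [467.55652129  -3.91148242 226.24224192] [152.38306659  12.46691577 118.85910845] [ -6.23352145  -4.21889018 123.50453161  12.04952257  31.79469918
 -46.78798994]
```

Request:
step_arm(plan=[0,0,0,0,0,0.08,0,0,0,0,0,0.08,0,0,0,0,0,0.08,0,0,0,0,0,0,0,0,0,0,0,0])

```text
time_s: 7.53
ee_pos: [467.6, -3.9, 226.3]
ee_rot: [150.4, 6.0, 106.9]
force: [2.5, 3.2, -1.2]
gripper_width: 12.4
gripper_force: 40.0
```

```bash
python3 - <<'E'
from h import *
np.set_printoptions(precision=2,suppress=True)
s=sensors.state();print(s['force'],s['torque'],s['ee_pos'],s['qpos'])
W=viewer.grab_frame('wrist');S=viewer.grab_frame('scene')
h=np.zeros((400,800,3),np.uint8);h[:,:480]=W['img'][:,80:560,::-1];h[:,480:]=cv2.resize(S['img'][110:270,270:398,::-1],(320,400))
cv2.imwrite('pics/turned.png',h)
E
```

```text
[ 2.55  3.19 -1.22] [ 0.64 -0.36  0.46] [467.62  -3.94 226.27] [ -6.24  -4.22 123.5   12.07  31.79 -33.36]
```

View pics/turned.png

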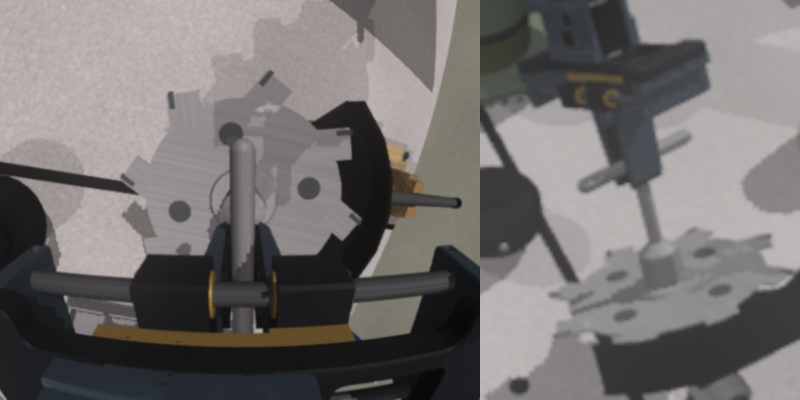

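The bar is still in line with the gripper after 1.36 rad, so the nut has turned at least about 1.2 rad. I'll ease off slightly and draw the spanner off along the axis.

Request:
step_arm(plan=[0,0,0,0,0,-0.06,0,0,-0.5,0,0,0,0,0,-0.8,0,0,0,0,0,-0.8,0,0,0])

```text
time_s: 7.97
ee_pos: [456.2, -5.4, 243.6]
ee_rot: [151.0, 7.6, 109.9]
force: [-0.6, -0.6, -2.6]
gripper_width: 12.3
gripper_force: 40.0
```

Request:
step_arm(plan=[0,0,-1.2,0,0,0,0,0,-1.5,0,0,0,0,0,-1.5,0,0,0,0,0,-1.5,0,0,0,0,0,0,0,0,0])

```text
time_s: 8.38
ee_pos: [427.4, -9.1, 294.9]
ee_rot: [150.8, 7.8, 109.8]
force: [0.4, 0.1, -2.8]
gripper_width: 12.4
gripper_force: 40.0
```

```bash
python3 - <<'E'
from h import *
np.set_printoptions(precision=2,suppress=True)
s=sensors.state();print(s['force'],s['torque'],s['ee_pos'],s['ee_rot'],s['qpos'],s['gripper_width'])
P={c:viewer.grab_frame(c) for c in('scene','top','wrist')}
h=np.zeros((400,800,3),np.uint8);h[:,:480]=P['wrist']['img'][:,80:560,::-1];h[:,480:]=cv2.resize(P['scene']['img'][90:290,200:360,::-1],(320,400))
cv2.imwrite('pics/off.png',h)
rs=[]
for c in P:
    l=viewer.pinpoint('tray_in',P[c])
    print(c,[(np.round(d['location'],1),round(d['score'],2)) for d in l[:2]])
    if l and l[0]['score']>.5: rs.append(ray(P[c],l[0]['location'],c=='wrist'))
print(tri(rs))
E
```

```text
[ 0.35  0.14 -2.84] [-0.12  0.49  0.01] [427.39  -9.07 294.9 ] [150.82   7.77 109.84] [ -8.14 -12.04 119.02  10.3   44.15 -35.56] 12.446777057247328
scene [(array([212.9, 297. ]), 0.63)]
top [(array([404., 197.]), 0.71)]
wrist [(array([219. , 320.3]), 0.72)]
(array([ 510.49, -326.67,   -8.27]), [1.8, 3.6, 2.5])
```

View pics/off.png

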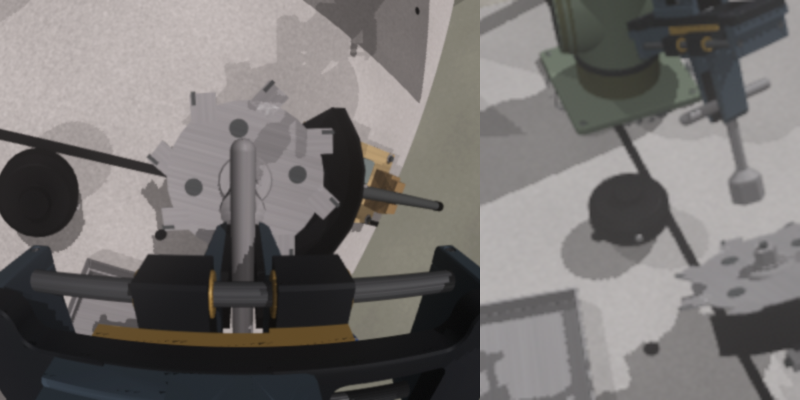

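The spanner is off, hanging in line from the gripper and weighing about 2.8 N. The bare nut shows on the blade. Now over to the tray, upright.

```bash
python3 - <<'E'
from h import *
plan([508,-325,270],rot([180,0,95]),15)
E
```

```text
-2.13, -0.4, 0.27, 0.035, 0.004, 0.019, -2.13, -0.34, 0.28, 0.034, 0.004, 0.019, -2.15, -0.3, 0.28, 0.035, 0.005, 0.019, -2.14, -0.24, 0.28, 0.035, 0.004, 0.02, -2.16, -0.2, 0.28, 0.034, 0.004, 0.019
-2.16, -0.14, 0.28, 0.035, 0.004, 0.019, -2.16, -0.09, 0.27, 0.034, 0.005, 0.019, -2.16, -0.04, 0.26, 0.035, 0.004, 0.019, -2.17, 0, 0.25, 0.035, 0.004, 0.019, -2.17, 0.06, 0.25, 0.034, 0.004, 0.019
-2.16, 0.11, 0.23, 0.035, 0.005, 0.019, -2.17, 0.16, 0.22, 0.035, 0.004, 0.02, -2.16, 0.21, 0.2, 0.034, 0.004, 0.019, -2.16, 0.25, 0.19, 0.035, 0.004, 0.019, -2.15, 0.3, 0.16, 0.034, 0.004, 0.019
```

Request:
step_arm(plan=[-2.15,-0.4,0.25,0.035,0.004,0.019,-2.15,-0.35,0.3,0.035,0.004,0.019,-2.15,-0.3,0.3,0.035,0.004,0.019,-2.15,-0.25,0.3,0.035,0.004,0.019,-2.15,-0.2,0.3,0.035,0.004,0.019])

```text
time_s: 9.1
ee_pos: [455.4, -115.7, 284.8]
ee_rot: [160.6, 4.3, 105.3]
force: [-0.1, -0.1, -2.7]
gripper_width: 12.3
gripper_force: 40.0
```

Request:
step_arm(plan=[-2.15,-0.15,0.3,0.035,0.004,0.019,-2.15,-0.1,0.25,0.035,0.004,0.019,-2.15,-0.05,0.25,0.034,0.004,0.019,-2.15,0,0.25,0.034,0.004,0.019,-2.15,0.05,0.25,0.034,0.004,0.019])

```text
time_s: 9.52
ee_pos: [481.9, -220.7, 277.5]
ee_rot: [170.1, 1.8, 100.3]
force: [1.3, 0.5, -1.9]
gripper_width: 12.4
gripper_force: 40.0
```

Request:
step_arm(plan=[-2.15,0.1,0.25,0.034,0.004,0.019,-2.15,0.15,0.2,0.034,0.004,0.019,-2.15,0.2,0.2,0.034,0.004,0.019,-2.15,0.25,0.2,0.034,0.004,0.019,-2.15,0.3,0.15,0.034,0.004,0.019])

```text
time_s: 9.93
ee_pos: [508.6, -325.7, 270.3]
ee_rot: [179.8, 0.2, 95.0]
force: [-0.7, -0.2, -2.3]
gripper_width: 12.2
gripper_force: 40.0
```

Request:
step_arm(plan=[0,0,0,0,0,0,0,0,0,0,0,0])

```text
time_s: 10.1
ee_pos: [508.7, -325.3, 269.6]
ee_rot: [179.7, 0.1, 95.0]
force: [1.2, -0.1, -2.4]
gripper_width: 12.4
gripper_force: 40.0
```

```bash
python3 - <<'E'
from h import *
np.set_printoptions(precision=2,suppress=True)
s=sensors.state();print(s['force'],s['torque'],s['ee_pos'],s['ee_rot'],s['qpos'],s['gripper_width'])
plan([508,-325,150],rot([180,0,95]),5)
h=viewer.grab_frame('scene')['img'][80:380,60:360,::-1]
cv2.imwrite('pics/tray.png',cv2.resize(h,(600,600)))
E
```

```text
[ 1.24 -0.12 -2.43] [ 0.08 -0.08  0.  ] [ 508.65 -325.28  269.61] [179.74   0.15  95.  ] [-33.71  19.56  81.78   0.05  78.36 -38.73] 12.368369159704121
0.01, -0.02, 2.39, 0.001, 0.001, 0, 0.01, -0.02, 2.39, 0.001, 0, 0, 0.01, -0.02, 2.4, 0.001, 0.001, 0, 0.01, -0.02, 2.39, 0.001, 0, 0, 0.01, -0.01, 2.39, 0.001, 0.001, 0
```

View pics/tray.png

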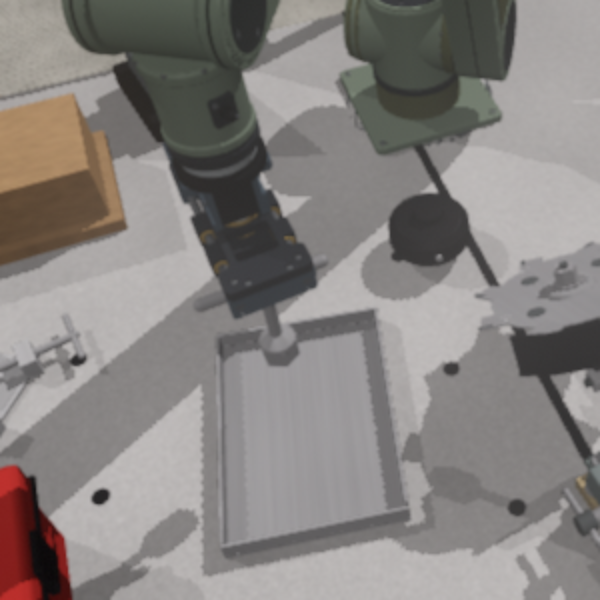

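The spanner hangs upright over the tray (socket at (278,345) in the crop, still about 155 mm up). Lowering.

Request:
step_arm(plan=[0,0,2.6,0.001,0,0,0,0,2.6,0.001,0,0,0,0,2.6,0.001,0,0,0,0,2.6,0.001,0,0,0,0,2.4,0,0,0])

```text
time_s: 10.57
ee_pos: [507.9, -323.7, 142.6]
ee_rot: [179.9, 0.2, 95.1]
force: [-0.3, 0.2, -3.0]
gripper_width: 12.4
gripper_force: 40.0
```

Request:
step_arm(plan=[0,0,0.8,0,0,0,0,0,0.4,0,0,0,0,0,0,0,0,0])

```text
time_s: 10.82
ee_pos: [508.4, -324.6, 131.8]
ee_rot: [179.9, 0.2, 95.1]
force: [0.9, 0.3, -2.8]
gripper_width: 12.3
gripper_force: 40.0
```

Request:
step_arm(plan=[0,0,0.3,0,0,0,0,0,0,0,0,0,0,0,0,0,0,0])

```text
time_s: 11.07
ee_pos: [508.9, -325.3, 130.0]
ee_rot: [179.8, 0.3, 95.0]
force: [1.0, -0.4, -3.0]
gripper_width: 12.6
gripper_force: 40.0
```

Request:
step_arm(plan=[0,0,0.4,0,0,0,0,0,0.3,0,0,0,0,0,0,0,0,0])

```text
time_s: 11.32
ee_pos: [508.0, -324.8, 121.1]
ee_rot: [179.9, 0.2, 95.0]
force: [0.3, 0.2, -2.8]
gripper_width: 12.1
gripper_force: 40.0
```

Request:
step_arm(plan=[0,0,0.2,0,0,0,0,0,0,0,0,0,0,0,0,0,0,0])

```text
time_s: 11.57
ee_pos: [508.3, -325.1, 119.6]
ee_rot: [179.9, 0.2, 95.0]
force: [0.4, -0.5, -2.8]
gripper_width: 12.4
gripper_force: 40.0
```

Request:
step_arm(plan=[0,0,0.1,0,0,0,0,0,0,0,0,0,0,0,0,0,0,0])

```text
time_s: 11.82
ee_pos: [508.4, -325.1, 118.7]
ee_rot: [179.9, 0.2, 95.0]
force: [0.4, -0.8, -4.3]
gripper_width: 12.6
gripper_force: 40.0
```

Request:
step_arm(plan=[0,0,0.1,0,0,0,0,0,0,0,0,0,0,0,0,0,0,0])

```text
time_s: 12.07
ee_pos: [508.4, -325.0, 117.7]
ee_rot: [179.9, 0.2, 95.0]
force: [0.1, -0.0, -3.0]
gripper_width: 12.4
gripper_force: 40.0
```

Request:
step_arm(plan=[0,0,0.1,0,0,0,0,0,0,0,0,0,0,0,0,0,0,0])

```text
time_s: 12.32
ee_pos: [508.4, -325.0, 116.7]
ee_rot: [179.9, 0.2, 95.0]
force: [0.4, -1.1, -3.7]
gripper_width: 12.7
gripper_force: 40.0
```

Request:
step_arm(plan=[0,0,0.1,0,0,0,0,0,0,0,0,0,0,0,0,0,0,0])

```text
time_s: 12.57
ee_pos: [508.6, -325.2, 116.1]
ee_rot: [179.9, 0.3, 95.0]
force: [-0.5, -0.1, 0.3]
gripper_width: 12.3
gripper_force: 40.0
```

Contact: the force has gone to about zero, at z = 116. Releasing gently.

Request:
step_arm(plan=[0,0,0,0,0,0,0,0,0,0,0,0,0,0,0,0,0,0], newtons=4)

```text
time_s: 12.82
ee_pos: [508.6, -325.3, 116.1]
ee_rot: [179.9, 0.3, 95.0]
force: [-0.3, -0.9, -0.7]
gripper_width: 12.9
gripper_force: 4.0
```

Request:
step_arm(plan=[0,0,0,0,0,0,0,0,0,0,0,0,0,0,0,0,0,0,0,0,0,0,0,0,0,0,0,0,0,0], hand=7)

```text
time_s: 13.23
ee_pos: [508.4, -325.1, 115.8]
ee_rot: [179.9, 0.2, 95.0]
force: [-0.9, 0.5, -0.3]
gripper_width: 43.2
gripper_force: 0.0
```

Request:
step_arm(plan=[0,0,0,0,0,0,0,0,0,0,0,0,0,0,0,0,0,0,0,0,0,0,0,0,0,0,0,0,0,0])

```text
time_s: 13.65
ee_pos: [508.4, -325.1, 115.7]
ee_rot: [179.9, 0.2, 95.0]
force: [0.1, 0.3, 0.3]
gripper_width: 69.8
gripper_force: 0.0
```

Request:
step_arm(plan=[0,0,-1.5,0,0,0,0,0,-3,0,0,0,0,0,-3,0,0,0,0,0,-3,0,0,0,0,0,-1,0,0,0])

```text
time_s: 14.07
ee_pos: [509.8, -325.7, 235.6]
ee_rot: [179.5, 0.5, 95.0]
force: [0.6, 0.5, 0.8]
gripper_width: 69.8
gripper_force: 0.0
```

```bash
python3 - <<'E'
from h import *
np.set_printoptions(precision=1,suppress=True)
s=sensors.state();print(s['force'],s['ee_pos'],s['gripper_width'])
P={c:viewer.grab_frame(c) for c in('scene','wrist','top')}
for n in('spanner_mid','spanner_bar'):
    rs=[]
    for c in P:
        l=viewer.pinpoint(n,P[c])
        if l: print(n,c,l[0]); rs.append(ray(P[c],l[0]['location'],c=='wrist'))
    if len(rs)>1: print(tri(rs))
l=viewer.pinpoint('mug',P['top']);print(l)
h=np.zeros((400,800,3),np.uint8);h[:,:400]=P['wrist']['img'][:,120:520,::-1];h[:,400:]=cv2.resize(P['scene']['img'][150:350,140:340,::-1],(400,400))
cv2.imwrite('pics/end.png',h)
E
```

```text
[0.6 0.5 0.8] [ 509.8 -325.7  235.6] 69.79930924209948
spanner_mid scene {'location': [210.2, 279.8], 'score': 0.66}
spanner_mid wrist {'location': [319.8, 183.8], 'score': 0.56}
spanner_mid top {'location': [407.6, 196.0], 'score': 0.66}
(array([ 508.3, -323. ,   60.8]), [1.0, 3.6, 2.7])
spanner_bar scene {'location': [205.4, 266.7], 'score': 0.91}
spanner_bar wrist {'location': [318.6, 199.0], 'score': 0.72}
spanner_bar top {'location': [219.7, 246.7], 'score': 0.65}
(array([ 510.5, -120.8,  466.6]), [286.9, 93.4, 341.9])
[{'location': [221.6, 248.6], 'score': 0.57}]
```

View pics/end.png

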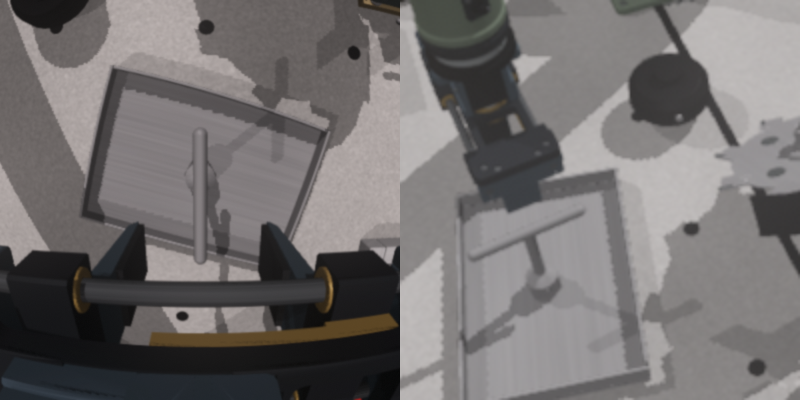

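The spanner stands upright on its socket in the middle of the tray, with its middle at (508,-323,61). The robot is clear of it, and the mug hasn't moved. Handing in.

```bash
python3 -c "
from workcell import env
print(env.job_done())"
```

```text
the job is handed in; nothing more can be done
None
```

I handed the job in at about 14 s: the nut is slackened by an estimated 1.2 rad or more (inferred from the spanner's turn, not read from the joint), the spanner stands upright and released in the middle of the tray, and the mug was not touched; no pass/fail result came back.

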